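# Stand up the fallen blank and hold the lane clamp closed

### The job

One of the three wooden blanks in the clamping lane has tipped over: stand it up on end again between the two standing blanks, without knocking those over, and let go of it. Then push the knobbed pusher along the lane so that all three upright blanks close up face to face against the sprung end plate, press until the end plate is pushed back about 8 mm (never to the end of its 20 mm stroke), and finish still holding the pusher there with the row under pressure. Leave the other things on the bench alone.

Things in the scene. Friction and masses are not known exactly. Their poses are not given: they have to be found in the camera images.
- clamp: Fixed clamping lane: dark steel bed 100 mm (x) by 530 mm (y), 20 mm thick; origin at the centre of its underside, z up. The lane runs along y; rails 6 mm high, inner faces at x = +-25 mm, stand on its floor, 20 mm above the bench. Along +y: pusher, blank B, fallen blank T, blank A, sprung end plate, end block (top 95 mm over the bench, y 227-257 mm). Block behind: 65 mm high, y under -237 mm.
- pusher (a joint): Travel of the pusher (m): 0 fully back, grows towards the end plate (clamp +y), at most 0.26. Grey steel plate 44 mm wide, 20 mm thick, top 92 mm above the bench, wooden knob on top. Front face at clamp y = -155 mm plus this value. Slides only along the lane; a return spring (1.2 N at 0, plus 15 N per m) pulls it back when let go.
- knob_center (a point): Centre of the pusher's wooden knob, 119 mm above the bench, 10 mm behind the pusher's front face: upright, round, 28 mm in diameter, straight grip from 15 mm below to 15 mm above this point, top 21 mm above it; below, a 20 mm neck joins the plate, whose top is 27 mm below this point. Axes as the clamp.
- end_plate (a joint): How far the sprung end plate is pushed back (m): 0 at rest, grows towards clamp +y, stop at 0.020. Spring: 2 N to start moving, 0.8 N more per mm (about 8.4 N at 8 mm).
- plate_face (a point): Point on the end plate's front face, 60 mm above the bench, moving with it; the face is 44 mm wide, from 23 to 89 mm above the bench, at clamp y = 190 mm plus the plate's travel. Axes as the clamp.
- blank_t_center (a point): Centre of blank T, the fallen one: plain beech block 44 (its x) by 42 (its y) by 80 mm (its z; both ends alike, either may be up), about 0.11 kg. At the start it lies with its length along the lane and its 44 mm side across, centre 21 mm above the lane floor (41 mm above the bench); upright, 40 mm above the floor (60 mm above the bench).
- blank_a_center (a point): Centre of blank A, a like block (44 x 42 x 80 mm) standing upright near the end plate, 42 mm along the lane.
- blank_b_center (a point): Centre of blank B, a like block (44 x 42 x 80 mm) standing upright near the pusher, 42 mm along the lane.
- blank_t: The same blank T as a body; origin at its centre.
- offcut: Bystander: beech offcut 50 x 42 x 45 mm high, outside the lane. Origin: centre of its underside.
- oil_bottle: Bystander: amber bottle, 54 mm in diameter, 130 mm high. Origin: centre of its underside.
- wax_jar: Bystander: jar 64 mm in diameter, 55 mm high. Origin: centre of its underside.
- mallet: Bystander: hammer lying flat. Origin under its middle.
- sanding_block: Bystander: cork sanding block 95 x 58 x 28 mm. Origin: centre of its underside.
- wrench: Bystander: steel wrench lying flat. Origin under its middle.
- dowel_cup: Bystander: white cup 72 mm in diameter, 85 mm high. Origin: centre of its underside.
There are look-alikes about, which are no part of the job. What is shaped like the blank_t but purple is not meant.

How it is judged:
On the way, in this order (a step that is already met when the one before it is completed fails the run):
1. the fallen blank stands upright in the lane between its two standing neighbours, let go, with the pusher not yet used ((angle between blank_t_center's own z axis and vertical below 0.12 rad or angle between blank_t_center's own z axis and vertical above 3.0216 rad) and x of blank_t_center in the frame of clamp between -0.008 and 0.008 m and z of blank_t_center in the frame of clamp between 0.055 and 0.066 m and not (contact force between blank_t and the fingers above 0.2 N) and not (contact force between blank_t and the arm above 0.2 N) and linear speed of blank_t below 0.02 m/s and (angle between blank_a_center's own z axis and vertical below 0.12 rad or angle between blank_a_center's own z axis and vertical above 3.0216 rad) and (angle between blank_b_center's own z axis and vertical below 0.12 rad or angle between blank_b_center's own z axis and vertical above 3.0216 rad) and y of blank_t_center in the frame of blank_a_center below -0.035 m and y of blank_t_center in the frame of blank_b_center above 0.035 m and value of joint end_plate below 0.003 m and value of joint pusher below 0.02 m), for 0.3 s.
2. the row is closed up and presses the end plate back by 4 to 12 mm, by the hand on the pusher (value of joint end_plate between 0.004 and 0.012 m and distance between blank_a_center and blank_t_center below 0.047 m and distance between blank_t_center and blank_b_center below 0.047 m and (contact force between pusher and the fingers above 3 N or contact force between pusher and the arm above 3 N)), for 0.3 s.
At the end, for the whole second after the job is handed in: The hand still pushes the pusher (over 3 N) and it is at rest; end plate held 4 to 12 mm back; the three blanks stand upright (within 0.12 rad) on the lane floor, within 8 mm of its centre line, in order B, T, A, face to face (centres under 47 mm apart), A against the end plate (all of step 2 and (angle between blank_a_center's own z axis and vertical below 0.12 rad or angle between blank_a_center's own z axis and vertical above 3.0216 rad) and (angle between blank_b_center's own z axis and vertical below 0.12 rad or angle between blank_b_center's own z axis and vertical above 3.0216 rad) and (angle between blank_t_center's own z axis and vertical below 0.12 rad or angle between blank_t_center's own z axis and vertical above 3.0216 rad) and x of blank_a_center in the frame of clamp between -0.008 and 0.008 m and z of blank_a_center in the frame of clamp between 0.055 and 0.066 m and x of blank_b_center in the frame of clamp between -0.008 and 0.008 m and z of blank_b_center in the frame of clamp between 0.055 and 0.066 m and x of blank_t_center in the frame of clamp between -0.008 and 0.008 m and z of blank_t_center in the frame of clamp between 0.055 and 0.066 m and y of blank_b_center in the frame of plate_face below -0.1 m and y of blank_a_center in the frame of plate_face above -0.026 m and velocity of joint pusher between -0.01 and 0.01 m/s); the arm keeps its last pose, push and grip.
It fails at once if the end plate is pressed to the end of its stroke (value of joint end_plate above 0.0185 m).
It fails at once if a standing blank is knocked over (angle between any of blank_a_center, blank_b_center's own z axis and vertical above 0.7 rad).
It fails at once if a bystander is moved by more than 30 mm (distance of any of offcut, oil_bottle, wax_jar, mallet, sanding_block, wrench, dowel_cup from where it was at the start of the episode above 0.03 m).
It also fails if it takes over 61 s, if anything falls off the work surface, if the arm or the gripper's body presses on something with over 40 N, if the wrist force passes 120 N, or if a joint passes its speed limit or range.

### The arm

A 7-joint arm with a two-finger parallel gripper is mounted at the origin on the work surface. World frame = base frame: x ahead of the robot, y to its left, z up, the work surface at z = 0. Lengths are in m, angles in rad, forces in N, time in s.
With the tool pointing down it reaches from about 0.425 to 0.95 m from the base axis. Payload 4.7 kg.
Tool frame: the origin (TCP) lies between the finger pads; the fingertips stand 22 mm ahead of it and the grasp point (between the pads) lies 3 mm ahead of it (robot.nose_length is the distance from the TCP to the fingertips, in m); z points along the fingers, y is the line along which they close (so a half turn about z gives the same grasp; the last joint's range is limited). The gripper opens to 85 mm and grips with 20 to 120 N. Pads are 22 mm wide; open, the fingers measure 114 mm over their backs; the gripper's body (76 mm by 85 mm) begins 54 mm behind the grasp point. The pads swing forward as they close: fully open they stand 13 mm farther back than shut.
Start: joints at [1.289, 0.469, -0.049, 1.532, 0.024, 1.141, -0.082], TCP at [0.169, -0.654, 0.253] pointing down, gripper open.
Joint ranges: [-2.59, 2.59], [-0.33, 1.99], [-1.39, 1.29], [0.1, 2.45], [-1.04, 4.18], [0.21, 1.99], [-2.66, 2.66]. Speed limits (rad/s): [2.57, 2.57, 3.14, 3.14, 3.14, 3.14, 3.14].

### API

Orientations are given as a rotation vector (axis times angle).
In Python, from station import robot gives the robot as it stands.
- The arm moves only by the tool move_arm, never from a script. Its argument "rows" is a list that holds one entry, the list of rows, each a list of 7 numbers: the finger opening in cm, from 0 to 8.54, then the shift along the world's x, y, z in cm, then the turn, a rotation vector about the world's x, y, z in rad. In form: [[[claw, tx, ty, tz, wx, wy, wz], ...]]. A call has 1 to 8 rows; each row is the pose to reach, as a shift and turn from the pose commanded when the call began; what a row does not reach only later rows make up. A row lasts 1/8 s, in which the tool goes at most 62.5 mm and 10.7 degrees, less where a joint would pass 70% of its speed; a pose out of reach is approached as far as the arm can. A call with a gripper value outside its range is refused whole. The fingers move at their own pace and stop on an object; "newtons" is the grip in N (left out, the last holds). Time passes only in rows, so rows that repeat a pose let the fingers close. It gives the time, the measured TCP pose, the force, the opening and the grip force at its end, in the units of the state.
- robot.get_obs(): the state, without advancing time (a new reading comes with each control period).
- robot.snapshot(name): name is "side" or "top"; returns the picture (480x640x3 uint8, blue, green, red); there is no depth.
- robot.get_calibration(name): a dict with "vfov" (degrees; the focal length in pixels is half the picture's height over the tangent of half this angle, whatever the lens; pixels are square), "cx", "cy" (the principal point, pixels), "rvec" (rotation vector, rad) and "tvec" (3), from world to camera coordinates, as OpenCV has them. Camera axes: x right, y down, z forward; pixel columns grow to the right and rows downward; lengths in m; the calibration is good to about 2 mm. A picture is of the moment at which its call begins. get_calibration takes no time and is no camera call.
- robot.sign_off(): hands the job in; it is judged then, once.
The state is a dict: "t": time; "joint_pos": joint angles; "joint_velocities": joint speeds; "joint_efforts": joint torques, N m; "tool_pos": TCP position; "ee_rot": TCP orientation; "ft_force": force on the tool from outside, world axes, zero at the start; "torque": the same for the moment, N m; "gripper_width": finger opening in m; "gripper_force": force on a finger pad.
Only numpy, scipy, OpenCV 4.12 (cv2) and the standard library are available. Lean on these libraries where they do the work, as an engineer would, in place of code of your own. Each camera call takes 0.05 s, during which the arm holds its last target. There are 200 camera calls.

## Working session

There is one attempt and no reset: what is moved stays moved. The work goes in short steps, Python scripts to look and compute and a tool call to move; the robot and the scene stay as the last step left them, time stands still between calls to the robot, and variables do not carry over. Pictures are saved under pics/ and viewed, at most 10 in all, crops included, and the job is handed in when it is done.

Besides the shell and the picture viewer there is one more tool, called after "Emit:" as name(argument=value, ...), one argument or row to a line, values as JSON. move_arm: Moves the arm, as the interface text tells. Its arguments: {"type":"object","properties":{"rows":{"type":"array","items":{"type":"array","items":{"type":"array","items":{"type":"number"}}}},"newtons":{"type":"number"}},"required":["rows"]}

```bash
mkdir -p pics
python3 - <<'E'
from station import robot
import cv2
for n in("side","top"):
    cv2.imwrite(f"pics/{n}0.png",robot.snapshot(n)); print(n,robot.get_calibration(n))
o=robot.get_obs();print(o)
E
```

```text
side {'vfov': 55.66229732355192, 'cx': 315.15000323587424, 'cy': 239.20416786882248, 'rvec': array([ 0.79911786, -2.65515564,  1.00024141]), 'tvec': array([0.49718917, 0.24513344, 1.10639609])}
top {'vfov': 43.13057130419854, 'cx': 321.01304126821697, 'cy': 240.20409516046604, 'rvec': array([ 2.13420455, -2.12848655,  0.15652567]), 'tvec': array([0.11146295, 0.54729528, 1.19016187])}
{'t': 0.1, 'joint_pos': array([ 1.28909982,  0.46941912, -0.04856042,  1.53357911,  0.02410887,
        1.14099926, -0.08226717]), 'joint_velocities': array([ 0.00088548, -0.00229414,  0.00040831, -0.00486482, -0.0002687 ,
        0.00058001,  0.00029091]), 'joint_efforts': array([ 6.24139266e-04, -5.11515427e+01, -4.72111150e-02, -2.38392484e+01,
        1.07392427e-02,  4.36108632e-03, -1.84628709e-05]), 'tool_pos': array([ 0.16869675, -0.653077  ,  0.25232492]), 'ee_rot': array([-3.11474592e+00, -3.95863706e-01,  4.94808103e-04]), 'ft_force': array([-0.40999721,  0.27730362, -1.28930008]), 'torque': array([0.05313117, 0.07587221, 0.03919614]), 'gripper_force': 0.0, 'gripper_width': 0.08552666161420487}
```

View pics/side0.png

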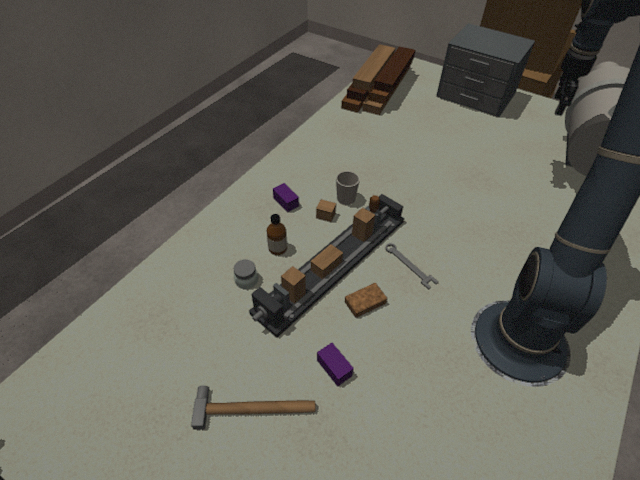

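View pics/top0.png

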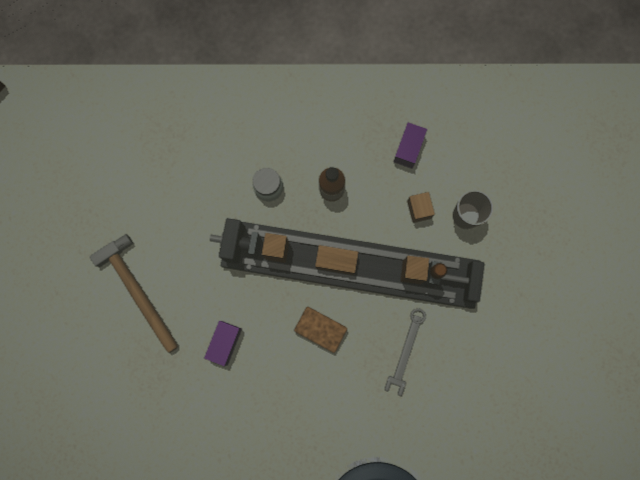

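The side view shows the lane running across the middle, with knob at (375,202), B at (363,223), T lying at (326,262) and A at (293,283). In the top view the knob is at (440,270), B (417,268), T (337,258), A (275,246), and the lane's +y points image left.

```bash
cat > h.py <<'E'
import numpy as np,cv2
from station import robot
def cam(n):
    c=robot.get_calibration(n);f=240/np.tan(np.radians(c["vfov"]/2))
    return np.array([[f,0,c["cx"]],[0,f,c["cy"]],[0,0,1]]),cv2.Rodrigues(c["rvec"])[0],np.array(c["tvec"])
def ray(n,p,z):
    K,R,t=cam(n);C=-R.T@t;d=R.T@np.linalg.inv(K)@np.array([p[0],p[1],1.]);return C+d*(z-C[2])/d[2]
def proj(n,P):
    K,R,t=cam(n);q=K@(R@np.array(P)+t);return q[:2]/q[2]
def wood(im,vmin=0):
    h=cv2.cvtColor(im,cv2.COLOR_BGR2HSV);return cv2.inRange(h,(5,80,vmin),(22,255,255))
E
python3 - <<'E'
from h import *
im=robot.snapshot("top")
h=cv2.cvtColor(im,cv2.COLOR_BGR2HSV)
for p in[(275,246),(275,252),(337,258),(337,269),(417,268),(440,270),(422,203),(350,240)]:print(p,h[p[1],p[0]])
K,R,t=cam("top");print("C",-R.T@t)
m=wood(im,95)
for c in cv2.findContours(m,0,2)[0]:
    if cv2.contourArea(c)>60:
        r=cv2.minAreaRect(c);M=cv2.moments(c);p=(M["m10"]/M["m00"],M["m01"]/M["m00"]);b=cv2.boxPoints(r)
        print(np.round(r[0],1),np.round(r[1],1),round(r[2],1),np.round(p,1),"z.1",ray("top",r[0],.1).round(4),"z.062",ray("top",r[0],.062).round(4))
# bed: dark region
d=cv2.inRange(h,(0,0,0),(180,255,75));d[:190]=0;d[320:]=0
d=cv2.morphologyEx(d,cv2.MORPH_CLOSE,np.ones((9,9)))
c=max(cv2.findContours(d,0,2)[0],key=cv2.contourArea);r=cv2.minAreaRect(c);print("bed",r)
for b in cv2.boxPoints(r):print(b,ray("top",b,.02).round(4))
crop=im[215:315,200:500];cv2.imwrite("pics/c.png",cv2.resize(crop,None,fx=2.66,fy=2.66,interpolation=2))
E
```

```text
(275, 246) [ 16 110 109]
(275, 252) [ 17 110 111]
(337, 258) [ 17 110 104]
(337, 269) [ 17 109  96]
(417, 268) [ 16 111 110]
(440, 270) [ 14 142  86]
(422, 203) [ 16 107 114]
(350, 240) [45 18 58]
C [0.34961107 0.09547532 1.2637634 ]
[320.2 328.9] [45.1 27. ] 28.1 [320.1 328.2] z.1 [0.3677 0.113  0.1   ] z.062 [0.3683 0.1136 0.062 ]
[416.9 267.5] [20.7 22. ] 7.1 [416.8 267.6] z.1 [ 0.4851 -0.0724  0.1   ] z.062 [ 0.4895 -0.0779  0.062 ]
[141.6 302.7] [110.2   7.5] 57.5 [143.7 306. ] z.1 [0.4161 0.4557 0.1   ] z.062 [0.4182 0.4674 0.062 ]
[336.4 258.5] [38.8 21.2] 9.5 [336.5 258.4] z.1 [0.5023 0.0822 0.1   ] z.062 [0.5073 0.0818 0.062 ]
[273.7 244.8] [20.2 21.9] 8.7 [273.7 244.7] z.1 [0.5289 0.2039 0.1   ] z.062 [0.5347 0.2075 0.062 ]
[421.7 204.9] [23.  19.4] 76.0 [421.8 204.9] z.1 [ 0.6082 -0.0846  0.1   ] z.062 [ 0.6167 -0.0905  0.062 ]
bed ((345.12890625, 265.7572937011719), (275.3892517089844, 55.39148712158203), 9.538463592529297)
[204.74852 270.2528 ] [0.4878 0.353  0.02  ]
[213.92741 215.62712] [0.6028 0.3377 0.02  ]
[485.50928 261.26178] [ 0.5077 -0.2251  0.02  ]
[476.33038 315.88745] [ 0.3961 -0.2022  0.02  ]
```

View pics/c.png

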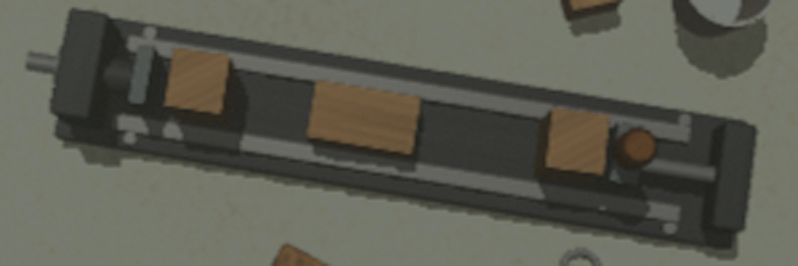

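The crop confirms the order along +y (image left): knob (637,147), B (577,142), T (364,117), A (198,80), end plate (141,75). The lane's +y direction is (0.157, 0.988) in world axes. I'll go above T with the fingers closing across the lane.

Emit:
move_arm(
  rows=[
    [[8.54,23,30,5,0,0,1.16],[8.54,23,30,5,0,0,1.16],[8.54,23,30,5,0,0,1.16],[8.54,23,30,5,0,0,1.16],[8.54,23,30,5,0,0,1.16],[8.54,23,30,5,0,0,1.16],[8.54,23,30,5,0,0,1.16],[8.54,23,30,5,0,0,1.16]],
  ],
)

```text
t: 1.15
tool_pos: [0.3987, -0.3536, 0.3032]
ee_rot: [-2.39, -2.039, 0.001]
ft_force: [-0.3, -0.8, -0.5]
gripper_width: 0.0857
gripper_force: 0.0
```

Emit:
move_arm(
  rows=[
    [[8.54,10,41,0,0,0,0],[8.54,10,41,0,0,0,0],[8.54,10,41,0,0,0,0],[8.54,10,41,0,0,0,0],[8.54,10,41,0,0,0,0],[8.54,10,41,0,0,0,0],[8.54,10,41,0,0,0,0],[8.54,10,41,0,0,0,0]],
  ],
)

```text
t: 2.15
tool_pos: [0.4993, 0.0585, 0.3031]
ee_rot: [-2.385, -2.042, -0.001]
ft_force: [-0.5, -0.4, -0.3]
gripper_width: 0.0853
gripper_force: 0.0
```

Emit:
move_arm(
  rows=[
    [[8.54,0,0,0,-1.12,0.178,0],[8.54,0,0,0,-1.12,0.178,0],[8.54,0,0,0,-1.12,0.178,0],[8.54,0,0,0,-1.12,0.178,0],[8.54,0,0,0,-1.12,0.178,0],[8.54,0,0,0,-1.12,0.178,0],[8.54,0,0,0,-1.12,0.178,0],[8.54,0,0,0,-1.12,0.178,0]],
  ],
)

```text
t: 3.15
tool_pos: [0.4992, 0.0548, 0.3036]
ee_rot: [1.667, 1.417, -1.059]
ft_force: [-0.1, -0.0, -0.2]
gripper_width: 0.0854
gripper_force: 0.0
```

```bash
cat >> h.py <<'E'
from scipy.spatial.transform import Rotation as Ro
def st():
    o=robot.get_obs();R=Ro.from_rotvec(o["ee_rot"]).as_matrix()
    print(round(o["t"],2),"j",o["joint_pos"].round(2),"p",o["tool_pos"].round(4),"z",R[:,2].round(3),"y",R[:,1].round(3),"F",o["ft_force"].round(2))
E
python3 -c "
from h import *
st()"
```

```text
3.15 j [-0.19  0.56 -0.55  1.75  0.86  1.96 -1.13] p [0.4992 0.0548 0.3036] z [-0.145 -0.894 -0.424] y [ 0.987 -0.161  0.001] F [-0.12 -0.   -0.16]
```

Emit:
move_arm(
  rows=[
    [[8.54,0,0,-15,0,0,0],[8.54,0,0,-15,0,0,0],[8.54,0,0,-15,0,0,0],[8.54,0,0,-15,0,0,0]],
  ],
)

```text
t: 3.65
tool_pos: [0.499, 0.0547, 0.1534]
ee_rot: [1.666, 1.417, -1.061]
ft_force: [-0.2, -0.0, 0.4]
gripper_width: 0.0854
gripper_force: 0.0
```

```bash
python3 -c "
from h import *
st()"
```

```text
3.65 j [-0.22  0.77 -0.52  1.82  0.89  1.8  -1.34] p [0.499  0.0547 0.1534] z [-0.145 -0.894 -0.423] y [ 0.987 -0.16  -0.   ] F [-0.2  -0.02  0.44]
```

Emit:
move_arm(
  rows=[
    [[8.54,0.5,0,6,0.2,-0.03,0],[8.54,0.5,0,8,1.55,-0.246,0],[8.54,0.5,0,8,1.55,-0.246,0],[8.54,0.5,0,8,1.55,-0.246,0],[8.54,0.5,0,8,1.55,-0.246,0],[8.54,0.5,0,8,1.55,-0.246,0],[8.54,0.5,0,8,1.55,-0.246,0],[8.54,0.5,0,8,1.55,-0.246,0]],
  ],
)

```text
t: 4.65
tool_pos: [0.505, 0.0554, 0.2367]
ee_rot: [-2.191, -1.87, -0.415]
ft_force: [-0.5, 0.7, -1.2]
gripper_width: 0.0856
gripper_force: 0.0
```

Emit:
move_arm(
  rows=[
    [[8.54,0,0,0,0.18,-0.03,0],[8.54,0,0,0,0.18,-0.03,0]],
  ],
)

```text
t: 4.9
tool_pos: [0.5042, 0.0512, 0.2333]
ee_rot: [-2.085, -1.763, -0.585]
ft_force: [-0.8, 0.7, -0.6]
gripper_width: 0.0852
gripper_force: 0.0
```

```bash
python3 -c "
from h import *
st()"
```

```text
4.9 j [ 0.97  0.44 -1.08  1.99 -0.2   0.82 -0.08] p [0.5042 0.0512 0.2333] z [ 0.087  0.512 -0.855] y [ 0.986 -0.166  0.001] F [-0.84  0.71 -0.64]
```

Emit:
move_arm(
  rows=[
    [[8.54,0,0,-6,0,0,0],[8.54,0,0,-12,0,0,0],[8.54,0,0,-12,0,0,0]],
  ],
)

```text
t: 5.28
tool_pos: [0.5019, 0.0578, 0.1121]
ee_rot: [-2.07, -1.772, -0.577]
ft_force: [-0.3, 0.2, 1.2]
gripper_width: 0.0853
gripper_force: 0.0
```

```bash
python3 -c "
from h import *
cv2.imwrite('pics/s1.png',cv2.resize(robot.snapshot('side')[150:350,200:460],None,fx=3,fy=3,interpolation=2))
st()"
```

```text
5.33 j [ 0.83  0.62 -0.95  2.09 -0.09  0.57 -0.08] p [0.504  0.0581 0.1145] z [ 0.081  0.514 -0.854] y [ 0.988 -0.154  0.001] F [ 0.92 -0.05  0.32]
```

View pics/s1.png

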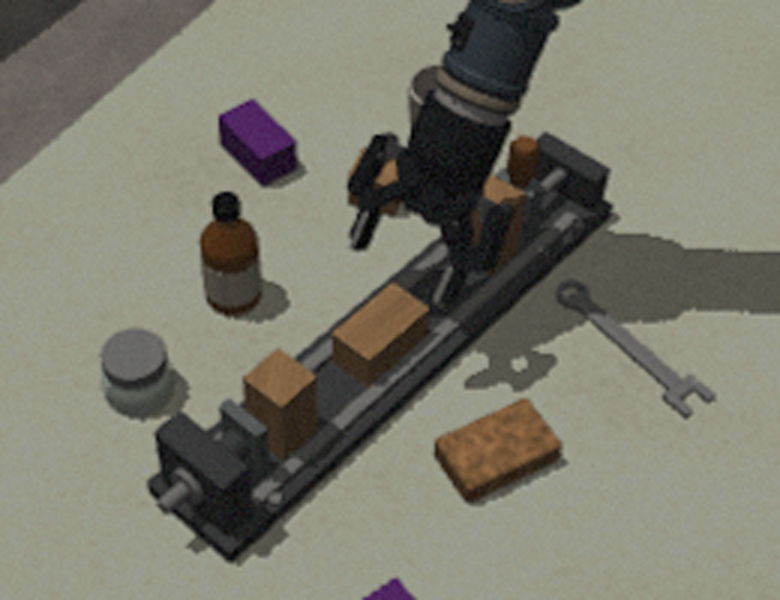

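The gripper straddles the lane above T's near end, with finger tips at (365,235) and (450,295), and A and B are untouched. Now I descend and grip.

Emit:
move_arm(
  rows=[
    [[8.54,0,-0.2,-3,0,0,0],[8.54,0,-0.2,-5.8,0,0,0],[8.54,0,-0.2,-5.8,0,0,0],[4,0,-0.2,-5.8,0,0,0],[4,0,-0.2,-5.8,0,0,0],[4,0,-0.2,-5.8,0,0,0],[4,0,-0.2,-5.8,0,0,0],[4,0,-0.2,-5.8,0,0,0]],
  ],
  newtons=40,
)

```text
t: 6.32
tool_pos: [0.5047, 0.0544, 0.057]
ee_rot: [-2.074, -1.772, -0.586]
ft_force: [-2.8, -2.6, 9.8]
gripper_width: 0.0435
gripper_force: 39.9
```

```bash
python3 -c "
from h import *
st()"
```

```text
6.33 j [ 0.78  0.71 -0.88  2.11 -0.04  0.46 -0.07] p [0.5047 0.0544 0.057 ] z [ 0.084  0.515 -0.853] y [ 0.988 -0.157  0.003] F [-2.78 -2.55  9.85]
```

Emit:
move_arm(
  rows=[
    [[4,0,0,4,0,0,0],[4,0,0,8,0,0,0],[4,0,0,12,-0.16,0.025,0],[4,0,0,13,-0.34,0.054,0],[4,0,0,13,-0.52,0.082,0],[4,0,0,13,-0.7,0.111,0],[4,0,0,13,-0.88,0.14,0],[4,0,0,13,-1.06,0.168,0]],
  ],
)

```text
t: 7.32
tool_pos: [0.5042, 0.0552, 0.1867]
ee_rot: [2.084, 1.779, -0.561]
ft_force: [-1.5, 0.4, -0.9]
gripper_width: 0.0434
gripper_force: 42.1
```

Emit:
move_arm(
  rows=[
    [[4,0,0,0,-0.17,0.027,0],[4,0,0,0,-0.34,0.054,0],[4,0,0,0,-0.492,0.079,0],[4,0,0,0,-0.492,0.079,0],[4,0,0,0,-0.492,0.079,0]],
  ],
)

```text
t: 7.95
tool_pos: [0.504, 0.0542, 0.1858]
ee_rot: [1.747, 1.491, -0.977]
ft_force: [-0.2, -0.2, -1.5]
gripper_width: 0.0432
gripper_force: 42.2
```

```bash
python3 -c "
from h import *
cv2.imwrite('pics/s2.png',cv2.resize(robot.snapshot('side')[150:350,200:460],None,fx=3,fy=3,interpolation=2))
st()"
```

```text
8.0 j [-0.26  0.65 -0.42  1.82  0.82  1.69 -1.21] p [0.5041 0.0538 0.1863] z [-0.133 -0.842 -0.523] y [ 0.988 -0.157  0.001] F [ 0.39 -0.16 -1.35]
```

View pics/s2.png

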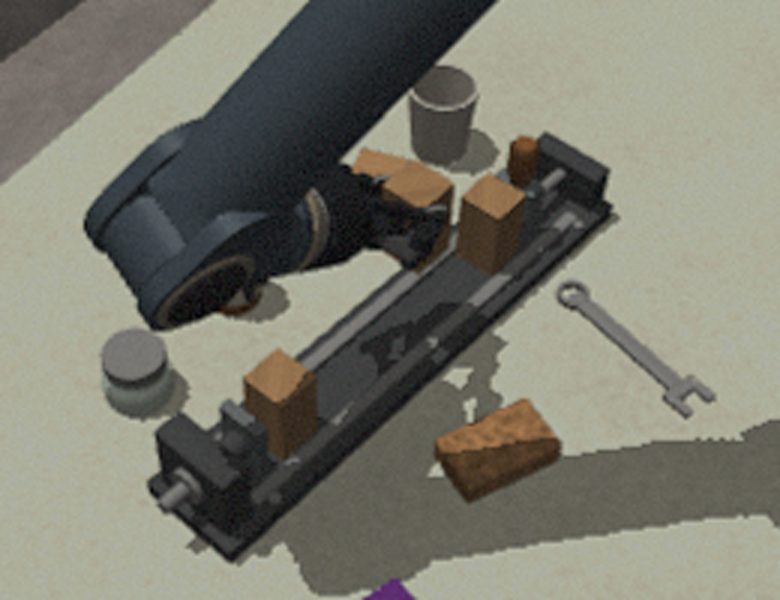

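T hangs upright at (418,210) in the gripper, clear of B. Before lowering I'll check where the wrist sits relative to A and the bottle, in the top view.

```bash
python3 -c "
from h import *
cv2.imwrite('pics/t2.png',cv2.resize(robot.snapshot('top')[130:330,200:500],None,fx=2.66,fy=2.66,interpolation=2))
K,R,t=cam('side');print(-R.T@t)
print('bottle',ray('top',(332,174),.13),'jar',ray('top',(267,182),.055))"
```

```text
[0.12436951 0.73175357 0.9901862 ]
bottle [0.66233927 0.09104679 0.13      ] jar [0.66610495 0.22403778 0.055     ]
```

View pics/t2.png

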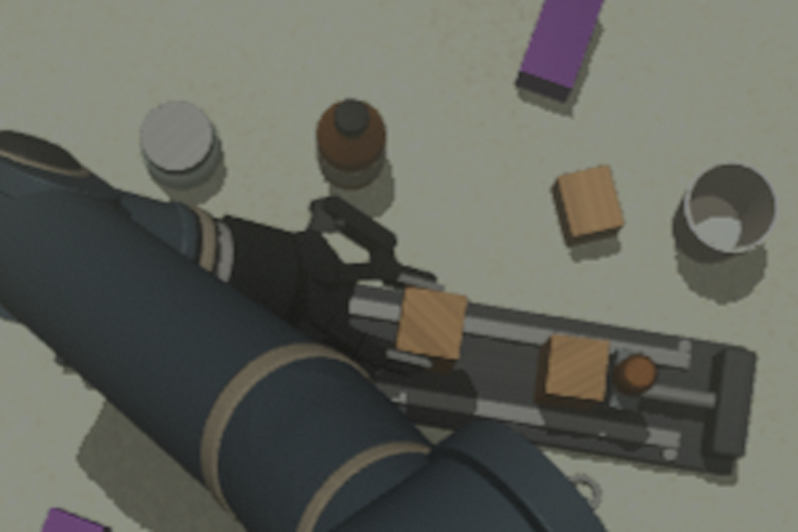

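The top view shows T square to the lane at (432,323), fingers and wrist well clear of the bottle (350,140) and jar (178,145). Lowering.

Emit:
move_arm(
  rows=[
    [[4,0,0,-3,0,0,0],[4,0,0,-5.5,0,0,0],[4,0,0,-7.5,0,0,0],[4,0,0,-8.5,0,0,0],[4,0,0,-9,0,0,0],[4,0,0,-9.4,0,0,0],[4,0,0,-9.5,0,0,0]],
  ],
)

```text
t: 8.93
tool_pos: [0.504, 0.0546, 0.0905]
ee_rot: [1.744, 1.491, -0.979]
ft_force: [-0.6, -0.9, -0.0]
gripper_width: 0.0434
gripper_force: 42.2
```

```bash
python3 -c "
from h import *
st()"
```

```text
8.93 j [-0.28  0.8  -0.4   1.84  0.86  1.59 -1.33] p [0.504  0.0546 0.0905] z [-0.133 -0.843 -0.521] y [ 0.988 -0.156  0.   ] F [-0.55 -0.86 -0.04]
```

Emit:
move_arm(
  rows=[
    [[4,0,0,-0.1,0,0,0],[4,0,0,-0.2,0,0,0],[4,0,0,-0.2,0,0,0]],
  ],
)

```text
t: 9.3
tool_pos: [0.5039, 0.0545, 0.0884]
ee_rot: [1.744, 1.491, -0.979]
ft_force: [1.2, 0.3, -0.6]
gripper_width: 0.0437
gripper_force: 42.2
```

Emit:
move_arm(
  rows=[
    [[4,0,0,-0.1,0,0,0],[4,0,0,-0.15,0,0,0],[4,0,0,-0.15,0,0,0]],
  ],
)

```text
t: 9.68
tool_pos: [0.5039, 0.0546, 0.0881]
ee_rot: [1.743, 1.489, -0.98]
ft_force: [-1.2, 1.3, 5.9]
gripper_width: 0.0434
gripper_force: 42.8
```

Contact with the floor (5.9 N). Releasing.

Emit:
move_arm(
  rows=[
    [[4.8,0,0,0,0,0,0],[5.5,0,0,0,0,0,0],[6.5,0,0,0,0,0,0],[7.5,0,0,0,0,0,0],[7.5,0,0,0,0,0,0]],
  ],
)

```text
t: 10.3
tool_pos: [0.5039, 0.0544, 0.0868]
ee_rot: [1.744, 1.491, -0.979]
ft_force: [-0.5, -1.0, -0.1]
gripper_width: 0.0747
gripper_force: 0.0
```

```bash
python3 -c "
from h import *
st()
a=robot.snapshot('side')[150:350,200:460];b=robot.snapshot('top')[180:310,230:490]
cv2.imwrite('pics/s3.png',cv2.resize(np.vstack([a,b]),None,fx=1.8,fy=1.8,interpolation=2))"
```

```text
10.3 j [-0.28  0.8  -0.4   1.84  0.87  1.58 -1.34] p [0.5039 0.0544 0.0868] z [-0.133 -0.843 -0.521] y [ 0.988 -0.156 -0.   ] F [-0.5  -0.99 -0.05]
```

View pics/s3.png

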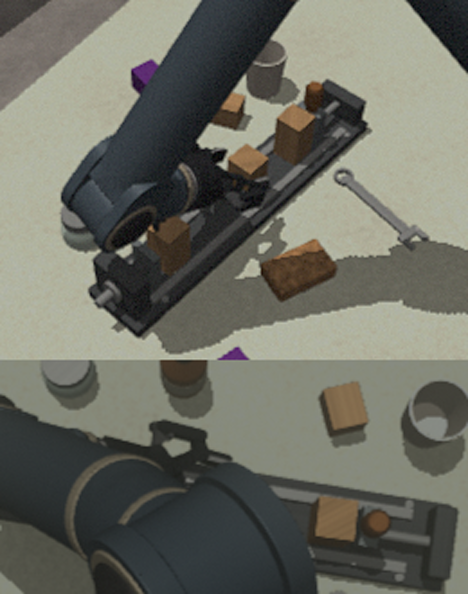

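T stands free at (248,165) in the side half, between A (170,245) and B (295,135). Retreat straight up, then measure.

Emit:
move_arm(
  rows=[
    [[7.5,0,0,2,0,0,0],[7.5,0,0,5,0,0,0],[8,0,0,10,0,0,0],[8,0,0,16,0,0,0],[8,0,0,20,0.18,-0.028,0],[8,0,0,20,0.36,-0.057,0],[8,0,0,20,0.54,-0.085,0],[8,0,0,20,0.72,-0.114,0]],
  ],
)

```text
t: 11.4
tool_pos: [0.5037, 0.0549, 0.2891]
ee_rot: [2.23, 1.907, -0.32]
ft_force: [-1.4, -0.5, -0.1]
gripper_width: 0.0799
gripper_force: 0.0
```

Emit:
move_arm(
  rows=[
    [[6.5,-2,-8,0,0.15,-0.024,0],[6.5,-2,-14,0,0.302,-0.048,0],[6.5,-2,-14,0,0.302,-0.048,0],[6.5,-2,-14,0,0.302,-0.048,0]],
  ],
)

```text
t: 11.9
tool_pos: [0.483, -0.0881, 0.2879]
ee_rot: [-2.389, -2.031, -0.014]
ft_force: [-0.3, 0.9, -0.4]
gripper_width: 0.0651
gripper_force: 0.0
```

Run:
```python
from h import *
st()
im=robot.snapshot("side");cv2.imwrite('pics/s4.png',im)
t=robot.snapshot("top")
for z,m,n in((.1,wood(t,95),"top"),(.14,cv2.inRange(cv2.cvtColor(t,cv2.COLOR_BGR2HSV),(5,125,60),(22,255,110)),"top")):
  for c in cv2.findContours(m[220:310,220:500],0,2,offset=(220,220))[0]:
    if cv2.contourArea(c)>60:
        r=cv2.minAreaRect(c);print(z,np.round(r[0],1),np.round(r[1],1),round(r[2],1),ray("top",r[0],z).round(4))
print(ray("top",(440,270),.14))
```

```text
11.9 j [ 0.53  0.17 -0.48  1.89  0.08  1.1  -0.14] p [ 0.483  -0.0881  0.2879] z [ 0.003  0.01  -1.   ] y [ 0.987 -0.161  0.001] F [-0.29  0.88 -0.4 ]
0.1 [416.8 267.6] [22.  22.2] 6.3 [ 0.485  -0.0723  0.1   ]
0.1 [358.6 258.7] [21.7 22.1] 8.7 [0.5019 0.0394 0.1   ]
0.1 [273.8 244.9] [21.5 22.2] 9.5 [0.5287 0.2038 0.1   ]
[ 0.47593055 -0.10939732  0.14      ]
```

Emit:
move_arm(
  rows=[
    [[6.5,-0.5,-2.2,-5,0,0,0],[6.5,-0.5,-2.2,-9,0,0,0],[6.5,-0.5,-2.2,-11,0,0,0],[6.5,-0.5,-2.2,-11,0,0,0]],
  ],
)

```text
t: 12.5
tool_pos: [0.4783, -0.1048, 0.1758]
ee_rot: [-2.375, -2.04, -0.012]
ft_force: [0.4, 0.2, 0.5]
gripper_width: 0.0649
gripper_force: 0.0
```

Run:
```python
from h import *
st()
a=robot.snapshot('side')[150:350,200:460];b=robot.snapshot('top')[180:310,230:490]
cv2.imwrite('pics/s5.png',cv2.resize(np.vstack([a,b]),None,fx=1.8,fy=1.8,interpolation=2))
```

```text
12.5 j [ 0.52  0.3  -0.46  2.02  0.15  0.86 -0.17] p [ 0.4783 -0.1048  0.1758] z [-0.001  0.013 -1.   ] y [ 0.989 -0.151 -0.003] F [0.43 0.17 0.54]
```

View pics/s5.png

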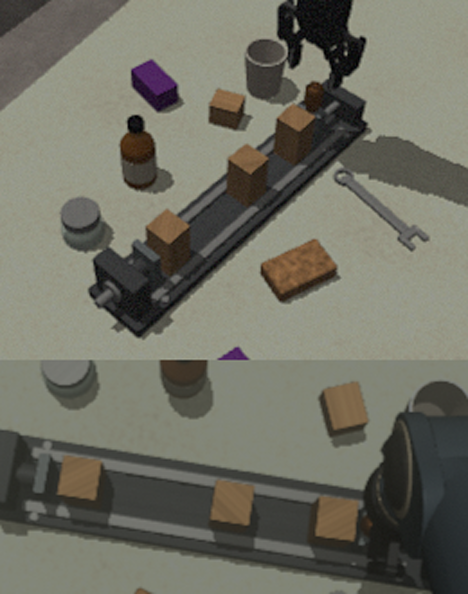

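T, B and A all stand (side half: (248,175), (295,133), (168,240)), and the open fingers hover over the knob (315,97). Next I descend and grip the knob.

Emit:
move_arm(
  rows=[
    [[6.5,0,-0.5,-2.5,0,0,0],[6.5,0,-0.5,-4,0,0,0],[6.5,0,-0.5,-5.1,0,0,0],[6.5,0,-0.5,-5.1,0,0,0],[2.2,0,-0.5,-5.1,0,0,0],[2.2,0,-0.5,-5.1,0,0,0],[2.2,0,-0.5,-5.1,0,0,0],[2.2,0,-0.5,-5.1,0,0,0]],
  ],
  newtons=80,
)

```text
t: 13.6
tool_pos: [0.4753, -0.1121, 0.1263]
ee_rot: [-2.379, -2.033, -0.004]
ft_force: [-10.6, 1.7, 11.7]
gripper_width: 0.0257
gripper_force: 77.9
```

```bash
python3 -c "
from h import *
st()"
```

```text
13.6 j [ 0.51  0.37 -0.43  2.07  0.21  0.75 -0.21] p [ 0.4753 -0.1121  0.1263] z [-0.006  0.011 -1.   ] y [ 0.988 -0.156 -0.008] F [-10.63   1.68  11.66]
```

Knob gripped. I'll relieve the sideways load and start the slow push along the lane.

Emit:
move_arm(
  rows=[
    [[2.2,-0.3,0,0.15,0,0,0],[2.2,-0.17,0.8,0.15,0,0,0],[2.2,-0.04,1.6,0.15,0,0,0],[2.2,0.09,2.4,0.15,0,0,0],[2.2,0.22,3.2,0.15,0,0,0],[2.2,0.35,4.0,0.15,0,0,0],[2.2,0.48,4.8,0.15,0,0,0],[2.2,0.61,5.6,0.15,0,0,0]],
  ],
)

```text
t: 14.6
tool_pos: [0.4842, -0.0562, 0.1265]
ee_rot: [-2.382, -2.035, -0.012]
ft_force: [1.3, -5.1, -24.3]
gripper_width: 0.0257
gripper_force: 80.0
```

```bash
python3 -c "
from h import *
st()"
```

```text
14.6 j [ 0.4   0.37 -0.45  2.07  0.21  0.75 -0.33] p [ 0.4842 -0.0562  0.1265] z [ 0.     0.011 -1.   ] y [ 0.988 -0.156 -0.001] F [  1.35  -5.06 -24.29]
```

Emit:
move_arm(
  rows=[
    [[2.2,0.13,0.8,-0.1,0,0,0],[2.2,0.26,1.6,-0.1,0,0,0],[2.2,0.38,2.4,-0.1,0,0,0],[2.2,0.51,3.2,-0.1,0,0,0],[2.2,0.64,4.0,-0.1,0,0,0],[2.2,0.77,4.8,-0.1,0,0,0],[2.2,0.9,5.6,-0.1,0,0,0],[2.2,1.02,6.4,-0.1,0,0,0]],
  ],
)

```text
t: 15.6
tool_pos: [0.4946, 0.0074, 0.1264]
ee_rot: [-2.383, -2.036, -0.012]
ft_force: [-1.6, -5.4, -14.5]
gripper_width: 0.0253
gripper_force: 81.0
```

Emit:
move_arm(
  rows=[
    [[2.2,0.13,0.8,0,0,0,0],[2.2,0.26,1.6,0,0,0,0],[2.2,0.38,2.4,0,0,0,0],[2.2,0.51,3.2,0,0,0,0],[2.2,0.64,4.0,0,0,0,0],[2.2,0.77,4.8,0,0,0,0],[2.2,0.77,4.8,0,0,0,0]],
  ],
)

```text
t: 16.48
tool_pos: [0.5025, 0.0561, 0.1264]
ee_rot: [-2.382, -2.037, -0.013]
ft_force: [-2.1, -4.7, -14.1]
gripper_width: 0.0259
gripper_force: 81.1
```

Run:
```python
from h import *
st()
a=robot.snapshot('side')[150:350,200:460];b=robot.snapshot('top')[180:310,230:490]
cv2.imwrite('pics/s6.png',cv2.resize(np.vstack([a,b]),None,fx=1.8,fy=1.8,interpolation=2))
```

```text
16.48 j [ 0.19  0.39 -0.47  2.04  0.24  0.76 -0.57] p [0.5025 0.0561 0.1264] z [ 0.002  0.011 -1.   ] y [ 0.988 -0.155 -0.   ] F [ -2.08  -4.69 -14.11]
```

View pics/s6.png

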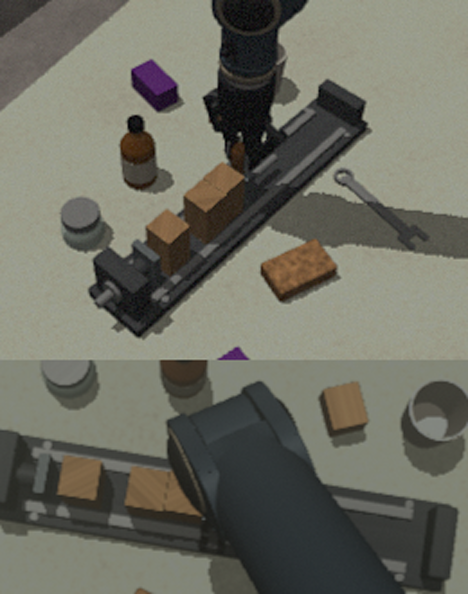

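B and T are closed together at (215,200), upright, A stands at (168,240) with a gap left of about 27 mm, plus about 11 mm to the plate. Continuing, then fine steps with force.

Emit:
move_arm(
  rows=[
    [[2.2,0.12,0.75,-0.1,0,0,0],[2.2,0.24,1.5,-0.1,0,0,0],[2.2,0.36,2.25,-0.1,0,0,0],[2.2,0.46,2.9,-0.1,0,0,0],[2.2,0.56,3.5,-0.1,0,0,0],[2.2,0.56,3.5,-0.1,0,0,0]],
  ],
)

```text
t: 17.32
tool_pos: [0.5082, 0.0907, 0.1264]
ee_rot: [-2.383, -2.036, -0.013]
ft_force: [-6.3, -4.3, -6.0]
gripper_width: 0.0258
gripper_force: 82.0
```

Run:
```python
from h import *
st()
a=robot.snapshot('side')[200:320,230:360];b=robot.snapshot('top')[205:305,230:360]
cv2.imwrite('pics/s7.png',cv2.resize(np.vstack([a,b]),None,fx=2.7,fy=2.7,interpolation=2))
```

```text
17.32 j [ 0.12  0.41 -0.47  2.01  0.25  0.77 -0.64] p [0.5082 0.0907 0.1264] z [ 0.002  0.011 -1.   ] y [ 0.988 -0.156  0.   ] F [-6.27 -4.33 -6.02]
```

View pics/s7.png

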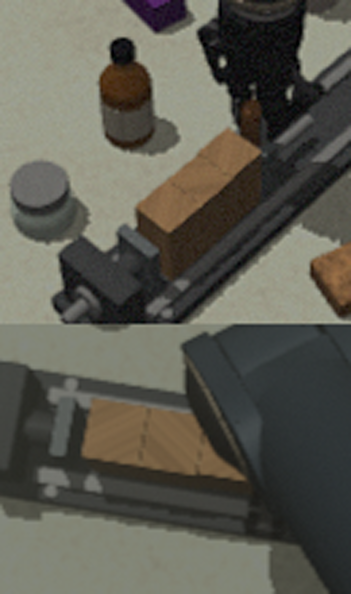

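The row of three is closed up and upright (145–260 in the side half), with a gap of about 9–13 mm to the plate at (62,425). Fine approach next.

Emit:
move_arm(
  rows=[
    [[2.2,-0.07,0.3,0,0,0,0],[2.2,-0.02,0.6,0,0,0,0],[2.2,0.03,0.9,0,0,0,0],[2.2,0.03,0.9,0,0,0,0]],
  ],
)

```text
t: 17.92
tool_pos: [0.5095, 0.0987, 0.1264]
ee_rot: [-2.385, -2.036, -0.015]
ft_force: [-0.9, -7.2, -6.4]
gripper_width: 0.0257
gripper_force: 81.8
```

Emit:
move_arm(
  rows=[
    [[2.2,0.03,0.2,0,0,0,0],[2.2,0.03,0.2,0,0,0,0]],
  ],
)

```text
t: 18.18
tool_pos: [0.5097, 0.1005, 0.1264]
ee_rot: [-2.385, -2.036, -0.014]
ft_force: [-2.1, -7.3, -5.8]
gripper_width: 0.0258
gripper_force: 81.9
```

Emit:
move_arm(
  rows=[
    [[2.2,0.03,0.2,0,0,0,0],[2.2,0.03,0.2,0,0,0,0]],
  ],
)

```text
t: 18.42
tool_pos: [0.51, 0.1025, 0.1264]
ee_rot: [-2.385, -2.036, -0.014]
ft_force: [-1.4, -7.4, -7.5]
gripper_width: 0.0254
gripper_force: 81.9
```

Emit:
move_arm(
  rows=[
    [[2.2,0.03,0.2,0,0,0,0],[2.2,0.03,0.2,0,0,0,0]],
  ],
)

```text
t: 18.68
tool_pos: [0.5103, 0.104, 0.1264]
ee_rot: [-2.386, -2.036, -0.013]
ft_force: [-2.3, -8.0, -5.6]
gripper_width: 0.0257
gripper_force: 81.9
```

Emit:
move_arm(
  rows=[
    [[2.2,0.03,0.2,0,0,0,0],[2.2,0.03,0.2,0,0,0,0],[2.2,0.03,0.2,0,0,0,0]],
  ],
)

```text
t: 19.05
tool_pos: [0.5105, 0.1052, 0.1264]
ee_rot: [-2.387, -2.036, -0.012]
ft_force: [-2.2, -10.2, -4.8]
gripper_width: 0.0258
gripper_force: 82.0
```

Emit:
move_arm(
  rows=[
    [[2.2,0.03,0.2,0,0,0,0],[2.2,0.03,0.2,0,0,0,0],[2.2,0.03,0.2,0,0,0,0]],
  ],
)

```text
t: 19.42
tool_pos: [0.5107, 0.1066, 0.1264]
ee_rot: [-2.387, -2.036, -0.01]
ft_force: [-2.6, -10.9, -3.8]
gripper_width: 0.0257
gripper_force: 82.1
```

Run:
```python
from h import *
st()
b=[robot.snapshot('top')[215:275,225:295] for _ in range(4)]
a=cv2.imread('pics/s3.png')
cv2.imwrite('pics/s8.png',cv2.resize(np.mean(b,0).astype(np.uint8),None,fx=8,fy=8,interpolation=2))
# expected plate face pixels at 89mm: A start, plate unknown
```

```text
19.43 j [ 0.09  0.42 -0.47  2.    0.25  0.78 -0.68] p [0.5107 0.1066 0.1264] z [ 0.002  0.007 -1.   ] y [ 0.987 -0.158  0.001] F [ -2.61 -10.86  -3.8 ]
```

View pics/s8.png

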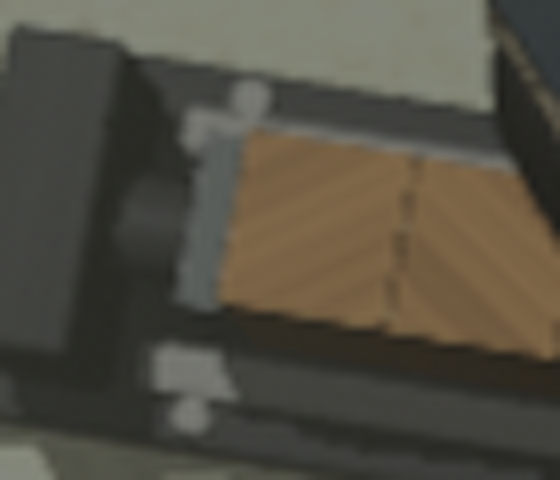

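A is now flush against the plate (edge at x≈235 in the 8x crop). I'll measure plate travel from its rear edge against the first picture.

```bash
cat >> h.py <<'E'
u=np.array([.1585,1,0])/np.hypot(1,.1585);v=np.array([u[1],-u[0],0])
def prof(im):
    s=np.arange(.215,.265,.0005);o=np.arange(-.014,.015,.002);B=np.array([.485,-.0723,.089])
    P=np.array([[proj("top",B+a*u+b*v) for a in s] for b in o],np.float32)
    g=cv2.cvtColor(im,cv2.COLOR_BGR2GRAY).astype(np.float32)
    return cv2.remap(g,P[...,0],P[...,1],1).mean(0)
def edge(im):
    s=np.arange(.215,.265,.0005)
    return prof(im)
E
sed -i 's/np.arange(.215,.265,.0005)/np.arange(.28,.35,.0005)/' h.py
python3 - <<'E'
from h import *
p0=prof(cv2.imread('pics/top0.png'))
p1=prof(np.mean([robot.snapshot('top') for _ in range(4)],0).astype(np.uint8))
print(p0[::3].astype(int));print(p1[::3].astype(int))
E
```

```text
[92 92 92 92 92 92 92 92 92 92 91 92 92 90 81 63 47 44 42 40 39 38 38 38
 47 66 79 82 82 81 82 81 72 59 52 51 50 49 49 49 49 49 48 48 46 44 41]
[ 91  98 101 101 101 101 101 101 102 102 102 102 102 102 102 102 102 102
 102 103 102 102 102 102 102 102 101  97  92  90  91  91  92  90  80  65
  56  55  55  55  55  55  54  54  53  49  45]
```

Plate travel is about 3 mm, which agrees with the force. It needs about 5 mm more.

Emit:
move_arm(
  rows=[
    [[2.2,0.03,0.2,0,0,0,0],[2.2,0.06,0.4,0,0,0,0],[2.2,0.06,0.4,0,0,0,0],[2.2,0.06,0.4,0,0,0,0]],
  ],
)

```text
t: 20.32
tool_pos: [0.5112, 0.1095, 0.1264]
ee_rot: [-2.389, -2.036, -0.008]
ft_force: [-3.2, -12.5, -3.7]
gripper_width: 0.0259
gripper_force: 82.3
```

Emit:
move_arm(
  rows=[
    [[2.2,0.03,0.2,0,0,0,0],[2.2,0.03,0.2,0,0,0,0],[2.2,0.03,0.2,0,0,0,0],[2.2,0.03,0.2,0,0,0,0]],
  ],
)

```text
t: 20.82
tool_pos: [0.5115, 0.1109, 0.1264]
ee_rot: [-2.389, -2.035, -0.007]
ft_force: [-4.1, -15.0, -2.0]
gripper_width: 0.0253
gripper_force: 82.4
```

Run:
```python
from h import *
st()
p=prof(np.mean([robot.snapshot('top') for _ in range(4)],0).astype(np.uint8));print(p[::3].astype(int));st()
```

```text
20.82 j [ 0.08  0.42 -0.47  2.    0.26  0.78 -0.69] p [0.5115 0.1109 0.1264] z [ 0.001  0.005 -1.   ] y [ 0.987 -0.159  0.001] F [ -4.09 -14.98  -2.  ]
[ 98  93  90  92  99 101 101 101 101 101 101 102 102 102 102 102 102 102
 102 102 102 102 102 102 102 102 102 102 102 101  96  92  90  91  91  91
  87  75  61  54  55  55  54  54  52  49  46]
21.02 j [ 0.08  0.42 -0.47  2.    0.26  0.78 -0.69] p [0.5115 0.1109 0.1264] z [ 0.001  0.005 -1.   ] y [ 0.987 -0.159  0.001] F [ -3.64 -13.69  -2.03]
```

Emit:
move_arm(
  rows=[
    [[2.2,0,0,0,0,0,0],[2.2,0,0,0,0,0,0],[2.2,0,0,0,0,0,0],[2.2,0,0,0,0,0,0]],
  ],
)

```text
t: 21.52
tool_pos: [0.5114, 0.1109, 0.1264]
ee_rot: [-2.389, -2.035, -0.006]
ft_force: [-3.0, -14.3, -2.3]
gripper_width: 0.0258
gripper_force: 82.4
```

Run:
```python
from h import *
p=prof(robot.snapshot('top'));print(p[96:123:3].astype(int));st()
print(robot.sign_off())
```

```text
[90 92 92 92 88 76 61 55 55]
21.57 j [ 0.08  0.42 -0.47  2.    0.26  0.78 -0.69] p [0.5114 0.1109 0.1264] z [ 0.001  0.005 -1.   ] y [ 0.987 -0.159  0.001] F [ -3.37 -13.38  -1.6 ]
the job is handed in; nothing more can be done
None
```

I stood the fallen blank up and closed the three-blank row against the end plate, then handed the job in at 21.6 s. The end plate was about 7 mm back by camera, with the hand still pushing the pusher at about 14 N; no verdict came back.

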